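Weigh two solder reels against each other and load the fuller one on the spindle

ROBOT

A 6-joint arm with a two-finger parallel gripper is mounted at the origin on the work surface. World frame = base frame: x ahead of the robot, y to its left, z up, the work surface at z = 0. Lengths are in m, angles in rad, forces in N, time in s.
With the tool pointing down it reaches from about 0.325 to 0.875 m from the base axis. Payload 4.4 kg.
Tool frame: the origin (TCP) lies midway between the tips of the shut fingers; the grasp point (between the pads) lies grasp_offset behind it (grasp_offset is the distance from the TCP to the grasp point, in m); z points along the fingers, y is the line along which they close (so a half turn about z gives the same grasp; the last joint's range is limited). The gripper opens to 85 mm and grips with 20 to 120 N. Pads are 22 mm wide; open, the fingers measure 114 mm over their backs; the gripper's body (76 mm by 85 mm) begins 54 mm behind the grasp point. The pads swing forward as they close: fully open they stand 13 mm farther back than shut.
Start: joints at [1.026, 0.207, 1.542, -0, 1.393, -0.15], TCP at [0.221, 0.531, 0.231] pointing down, gripper open.
Joint ranges: [-2.73, 2.73], [-0.86, 2.22], [0.23, 2.46], [-1.11, 4.25], [0.08, 2.63], [-2.82, 2.82]. Speed limits (rad/s): [2.79, 2.79, 3.14, 3.14, 3.14, 3.14].

INTERFACE

Orientations are given as [roll, pitch, yaw] about the fixed x, y, z axes, in that order (R = Rz(yaw) Ry(pitch) Rx(roll)).
In Python, from station import * gives the robot as it stands. The module is installed in compiled form; this text tells all that it offers.
- The arm moves only by the shell command python3 -m jog 'ROWS'. ROWS is JSON, a list of rows, each an object with "translation": the shift along the tool's x, y, z in mm, a list of three; "rot": the turn, a rotation vector about the tool's x, y, z in rad, a list of three; "claw": the finger opening in mm, from 0 to 85.4. In form: [{"translation": [x, y, z], "rot": [wx, wy, wz], "claw": claw}, ...]. A call has 1 to 10 rows; each row shifts and turns the commanded pose from where the row before left it, along the tool's axes as they then stand; what a row does not reach is not made up. A row lasts 1/12 s, in which the tool goes at most 41.7 mm and 7.16 degrees, less where a joint would pass 70% of its speed; a pose out of reach is approached as far as the arm can. A call is refused whole if a number of a shift passes 41.7 or a number of a turn 0.125, either way. A call with a gripper value outside its range is refused whole. The fingers move at their own pace and stop on an object; the grip force is fixed at half the most. Time passes only in rows, so rows that do not move let the fingers close. It gives the time, the measured TCP pose, the force, the opening and the grip force at its end, in the units of the state.
- get_state(): the state, without advancing time (a new reading comes with each control period).
- read_camera(name): name is "scene" or "top" or "wrist"; returns the picture (400x640x3 uint8, red, green, blue); there is no depth.
- get_calibration(name): a dict with "mtx" (3x3 intrinsics, pixels), "xyz" and "orientation" of the camera in the world; the wrist camera has in their place "hand_eye" (4x4, takes a point from camera to tool coordinates, whose origin is the TCP and whose axes are the flange's). Camera axes: x right, y down, z forward; pixel columns grow to the right and rows downward; lengths in m; the calibration is good to about 2 mm. A picture is of the moment at which its call begins: read the wrist's pose just before it. get_calibration takes no time and is no camera call.
- finish_job(): hands the job in; it is judged then, once.
The state is a dict: "clock": time; "qpos": joint angles; "joint_vel": joint speeds; "effort": joint torques, N m; "tcp_pos": TCP position; "eef_rot": TCP orientation; "ft_force": force on the tool from outside, world axes, zero at the start; "moment": the same for the moment, N m; "opening": opening from 0.0 (shut) to 1.0 (fully open); "finger_force": force on a finger pad.
Only numpy, scipy, OpenCV 4.12 (cv2) and the standard library are available. Lean on these libraries where they do the work, as an engineer would, in place of code of your own. Each camera call takes 0.05 s, during which the arm holds its last target. There are 200 camera calls.

TASK

Find out which of the two solder reels is fuller: set them gently on opposite pans of the balance and let go of both, so that it can tip and settle. Then take the heavier reel and slide it over the spindle of the blue reel holder, feeling for the spindle along the slot, until it sits flat on the base; let go and leave the lighter reel standing on its pan. Never push on the balance or the holder with more than about 20 newtons, keep the reels upright, and leave the tape, the tin and the screwdriver where they are.

Things in the scene. Friction and masses are not known exactly. Their poses are not given: they have to be found in the camera images.
- reel_1_center (a point): one of two look-alike solder reels: an upright cylinder 62 mm in diameter and 44 mm tall, black rims and silver winding, with an 18 mm bore right through along its axis; this point is its centre, half-way up (22 mm above its underside), z axis up along the bore. Weighs 0.2 to 0.5 kg; either reel may be the heavier one
- reel_2_center (a point): one of two look-alike solder reels: an upright cylinder 62 mm in diameter and 44 mm tall, black rims and silver winding, with an 18 mm bore right through along its axis; this point is its centre, half-way up (22 mm above its underside), z axis up along the bore. Weighs 0.2 to 0.5 kg; either reel may be the heavier one
- reel_1: the same reel; origin at the centre of its underside
- reel_2: the same reel; origin at the centre of its underside
- balance: equal-arm balance fixed to the bench, grey base 110 x 300 x 18 mm with a central column 80 mm high; origin under its centre, its beam runs along its y axis, pan centres 110 mm either side
- pan_left_top (a point): centre of the upper face of the round flat aluminium pan (94 mm diameter, 5 mm thick) on the balance's +y side; 105 mm above the bench when level. The pans always stay level and move straight up and down, 10 mm each way to a soft rubber stop, one rising as the other sinks; movement is damped (about 26 N s/m at a pan), so allow 2 s or so to settle
- pan_right_top (a point): the same for the pan on the balance's -y side
- beam_arm (a joint): tilt of the balance beam, rad: 0 level, positive when the +y (left) pan is up and the right pan is down, about 0.1 at either stop; the heavier side goes down. Empty, it stands level
- holder: reel holder fixed to the bench: blue base plate 130 x 85 x 16 mm with a black slot along its x axis; origin under its centre. A steel spindle stands in the slot
- holder_slot (a point): middle of the slot on the upper face of the base plate (16 mm above the bench), x along the slot. The spindle (14 mm diameter, its top 30 mm above this face and bevelled 3 mm) is clamped somewhere along the slot, its axis within 15 mm of this point along x and at 0 along y; where exactly is not measured. A reel slid over it comes to rest with its underside on this face
- tape_mark (a point): bystander: red roll of tape 80 mm in diameter, 20 mm tall, lying flat; point at its centre
- tin_mark (a point): bystander: brass tin 60 mm in diameter, 45 mm tall; point half-way up
- screwdriver_mark (a point): bystander: yellow-handled screwdriver lying on the bench, x towards its tip; point 10 mm above its origin near the bench

How it is judged:
On the way:
1. the two reels stand on opposite pans at the same time, both let go, with the beam settled ((((horizontal distance between reel_1_center and pan_left_top below 0.032 m and z of reel_1_center in the frame of pan_left_top between 0.018 and 0.027 m and angle between reel_1_center's own z axis and vertical below 0.1 rad and contact force between balance and reel_1 above 0.8 N) and (horizontal distance between reel_2_center and pan_right_top below 0.032 m and z of reel_2_center in the frame of pan_right_top between 0.018 and 0.027 m and angle between reel_2_center's own z axis and vertical below 0.1 rad and contact force between balance and reel_2 above 0.8 N)) or ((horizontal distance between reel_2_center and pan_left_top below 0.032 m and z of reel_2_center in the frame of pan_left_top between 0.018 and 0.027 m and angle between reel_2_center's own z axis and vertical below 0.1 rad and contact force between balance and reel_2 above 0.8 N) and (horizontal distance between reel_1_center and pan_right_top below 0.032 m and z of reel_1_center in the frame of pan_right_top between 0.018 and 0.027 m and angle between reel_1_center's own z axis and vertical below 0.1 rad and contact force between balance and reel_1 above 0.8 N))) and contact force between the fingers and reel_1 below 0.05 N and contact force between the fingers and reel_2 below 0.05 N and velocity of joint beam_arm between -0.03 and 0.03 rad/s), for 0.3 s.
At the end, for the whole second after the job is handed in: The heavier reel (either, if within 10 g) is on the spindle: underside within 2.5 mm of the base plate, within 6 mm of the slot line, upright within 0.06 rad. The lighter stands upright on a pan, within 32 mm of its centre. Both let go and at rest (((z of reel_1_center in the frame of holder_slot between 0.018 and 0.0245 m and horizontal distance between reel_1_center and holder_slot below 0.022 m and y of reel_1_center in the frame of holder_slot between -0.006 and 0.006 m and angle between reel_1_center's own z axis and vertical below 0.06 rad and linear speed of each of reel_1, reel_2 below 0.02 m/s and ((horizontal distance between reel_2_center and pan_left_top below 0.032 m and z of reel_2_center in the frame of pan_left_top between 0.018 and 0.027 m and angle between reel_2_center's own z axis and vertical below 0.1 rad and contact force between balance and reel_2 above 0.8 N) or (horizontal distance between reel_2_center and pan_right_top below 0.032 m and z of reel_2_center in the frame of pan_right_top between 0.018 and 0.027 m and angle between reel_2_center's own z axis and vertical below 0.1 rad and contact force between balance and reel_2 above 0.8 N)) and contact force between reel_1 and anything else above 3.33 N) or (z of reel_2_center in the frame of holder_slot between 0.018 and 0.0245 m and horizontal distance between reel_2_center and holder_slot below 0.022 m and y of reel_2_center in the frame of holder_slot between -0.006 and 0.006 m and angle between reel_2_center's own z axis and vertical below 0.06 rad and linear speed of each of reel_2, reel_1 below 0.02 m/s and ((horizontal distance between reel_1_center and pan_left_top below 0.032 m and z of reel_1_center in the frame of pan_left_top between 0.018 and 0.027 m and angle between reel_1_center's own z axis and vertical below 0.1 rad and contact force between balance and reel_1 above 0.8 N) or (horizontal distance between reel_1_center and pan_right_top below 0.032 m and z of reel_1_center in the frame of pan_right_top between 0.018 and 0.027 m and angle between reel_1_center's own z axis and vertical below 0.1 rad and contact force between balance and reel_1 above 0.8 N)) and contact force between reel_1 and anything else below 3.537 N)) and contact force between the fingers and reel_1 below 0.05 N and contact force between the fingers and reel_2 below 0.05 N); the robot touches nothing.
It fails at once if balance pressed or struck with more than 25 N by a reel or the robot (contact force between balance and reel_1 above 25 N or contact force between balance and reel_2 above 25 N or contact force between balance and the fingers above 25 N or contact force between balance and the arm above 25 N).
It fails at once if holder pressed or struck with more than 25 N by a reel or the robot (contact force between holder and reel_1 above 25 N or contact force between holder and reel_2 above 25 N or contact force between holder and the fingers above 25 N or contact force between holder and the arm above 25 N).
It fails at once if a reel tipped over (more than 0.5 rad) (angle between any of reel_1_center, reel_2_center's own z axis and vertical above 0.5 rad).
It fails at once if the tape, tin or screwdriver moved more than 20 mm (distance of any of tape_mark, tin_mark, screwdriver_mark from where it was at the start of the episode above 0.02 m).
It also fails if it takes over 72 s, if anything falls off the work surface, if the arm or the gripper's body presses on something with over 40 N, if the wrist force passes 120 N, or if a joint passes its speed limit or range.

## Working session

There is one attempt and no reset: what is moved stays moved. The work goes in short steps, Python scripts to look and compute and a shell command to move; the robot and the scene stay as the last step left them, time stands still between calls to the robot, and variables do not carry over. Pictures are saved under pics/ and viewed, at most 10 in all, crops included, and the job is handed in when it is done.

```bash
mkdir -p pics; python3 - <<'E'
from station import *
import cv2,numpy as np
s=get_state();print(s)
for n in("top","scene"):
    im=read_camera(n);cv2.imwrite(f"pics/{n}0.png",im[:,:,::-1]);print(n,get_calibration(n))
print(get_calibration("wrist"))
E
```

```text
{'clock': 0.0, 'qpos': array([ 1.02653983e+00,  2.07479945e-01,  1.54299436e+00, -1.38839621e-05,
        1.39350725e+00, -1.50461673e-01]), 'joint_vel': array([ 0.00040249, -0.00058551, -0.00073229,  0.00019455, -0.00038223,
       -0.00203284]), 'effort': array([-8.63584755e-04, -3.83035862e+01, -2.91593564e+01, -1.65205633e-04,
        1.05984180e-02, -7.44540813e-06]), 'tcp_pos': array([0.2202101 , 0.53031602, 0.23007258]), 'eef_rot': array([-3.13922870e+00, -3.44576226e-04,  2.74779988e+00]), 'ft_force': array([-0.01392502, -1.18043146, -0.21428358]), 'moment': array([ 0.02666651,  0.01074224, -0.01963241]), 'finger_force': 0.0, 'opening': 1.0002572131741536}
top {'mtx': array([[429.11421155,   0.        , 312.53488636],
       [  0.        , 429.11421155, 198.54456037],
       [  0.        ,   0.        ,   1.        ]]), 'xyz': array([0.49867876, 0.02570861, 1.08867968]), 'orientation': array([-3.06651749,  0.01461245, -1.5999816 ])}
scene {'mtx': array([[380.23137179,   0.        , 325.6216827 ],
       [  0.        , 380.23137179, 203.6063266 ],
       [  0.        ,   0.        ,   1.        ]]), 'xyz': array([ 0.84944338, -0.42936807,  0.83157622]), 'orientation': array([-2.53630578e+00, -7.85052796e-04,  5.30523713e-01])}
{'mtx': array([[325.56352926,   0.        , 316.44268951],
       [  0.        , 325.56352926, 203.9820714 ],
       [  0.        ,   0.        ,   1.        ]]), 'hand_eye': array([[-4.44163542e-04, -9.48141314e-01, -3.17848787e-01,
         8.14956678e-02],
       [ 9.99999066e-01, -1.02793173e-05, -1.36674073e-03,
         3.60525476e-04],
       [ 1.29259608e-03, -3.17849097e-01,  9.48140433e-01,
        -1.42624436e-01],
       [ 0.00000000e+00,  0.00000000e+00,  0.00000000e+00,
         1.00000000e+00]])}
```

View pics/top0.png

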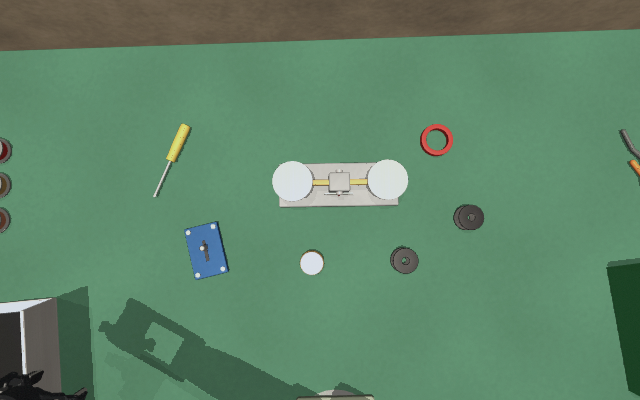

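View pics/scene0.png

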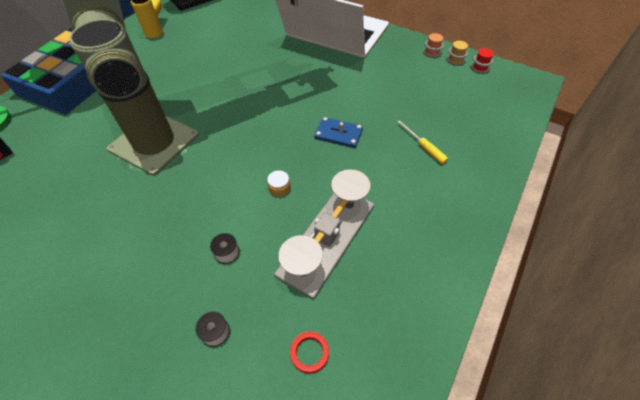

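Top view: the reels are at about (405,260) and (469,217), the pans at (293,181) and (388,180), the holder at (206,250), and the tin at (312,263). The scene view shows the same layout.

```bash
cat > h.py <<'E'
from station import *
import cv2,numpy as np
from scipy.spatial.transform import Rotation as R
def cam(n,s=None):
    c=get_calibration(n);K=np.array(c["mtx"])
    if n!="wrist": return K,np.array(c["xyz"]),R.from_euler("xyz",c["orientation"]).as_matrix()
    H=np.array(c["hand_eye"]);T=R.from_euler("xyz",s["eef_rot"]).as_matrix()
    return K,s["tcp_pos"]+T@H[:3,3],T@H[:3,:3]
def ray(c,uv,z):
    K,p,M=c;d=M@np.linalg.solve(K,[uv[0],uv[1],1.]);return p+d*(z-p[2])/d[2]
def rect(c,im,z,x0,x1,y0,y1,mm=1000):
    "orthophoto of plane z: 1 px = 1/mm m; rows = x decreasing, cols = y decreasing"
    K,p,M=c
    w,h=int((y1-y0)*mm),int((x1-x0)*mm)
    P=np.array([[x1,y1,z],[x1,y0,z],[x0,y0,z],[x0,y1,z]]);q=(P-p)@M;q=q@K.T;q=q[:,:2]/q[:,2:]
    A=cv2.getPerspectiveTransform(q.astype(np.float32),np.float32([[0,0],[w,0],[w,h],[0,h]]))
    return cv2.warpPerspective(im,A,(w,h))
E
cat > m.py <<'E'
from h import *
def blobs(n,mask,z,amin=80):
    c=cam(n);cs,_=cv2.findContours(mask.astype(np.uint8),cv2.RETR_EXTERNAL,cv2.CHAIN_APPROX_NONE)
    for k in cs:
        if cv2.contourArea(k)<amin: continue
        P=np.array([ray(c,u,z)[:2] for u in k[:,0]]);
        (a,b),(w,h),t=cv2.minAreaRect((P*1000).astype(np.float32))
        print(n,k[:,0].mean(0).round(),'ctr',round(a,1),round(b,1),'size',round(w,1),round(h,1),'ang',round(t,1))
for n in("top","scene"):
    im=cv2.imread(f"pics/{n}0.png");hsv=cv2.cvtColor(im,cv2.COLOR_BGR2HSV);H,S,V=cv2.split(hsv)
    roi=np.zeros(H.shape,bool)
    if n=="top": roi[60:285,130:520]=1
    else: roi[110:380,190:460]=1
    print("blue");blobs(n,(H>100)&(H<125)&(S>120)&roi,.016)
    print("dark");blobs(n,(V<75)&(S<70)&roi,.044,150)
    print("white");blobs(n,(V>(205 if n=="top" else 170))&(S<40)&roi,.105)
E
python3 m.py
```

```text
blue
top [204. 251.] ctr 458.9 308.3 size 128.1 85.8 ang 12.4
dark
top [470. 218.] ctr 521.4 -342.3 size 60.5 58.1 ang 88.3
white
top [311. 263.] ctr 426.3 44.6 size 47.8 49.6 ang 88.4
top [292. 181.] ctr 616.4 84.1 size 87.9 90.6 ang 88.3
top [387. 179.] ctr 613.1 -135.8 size 89.2 90.2 ang 43.0
blue
scene [338. 132.] ctr 464.3 304.0 size 128.5 92.2 ang 11.5
dark
scene [210. 326.] ctr 524.6 -343.6 size 58.4 58.8 ang 69.6
scene [223. 245.] ctr 425.3 -181.1 size 57.0 58.4 ang 52.7
white
scene [320. 241.] ctr 637.3 -88.6 size 230.5 119.8 ang 79.2
scene [278. 178.] ctr 457.6 10.1 size 49.4 46.5 ang 30.4
scene [350. 184.] ctr 617.4 85.5 size 93.8 91.2 ang 30.4
```

```bash
python3 - <<'E'
import station;print({k:v for k,v in vars(station).items() if isinstance(v,(int,float))})
from m import *
im=cv2.imread("pics/top0.png");V=im.max(2);S=V.astype(int)-im.min(2)
roi=np.zeros(V.shape,bool);roi[200:290,380:500]=1
for t in(90,110):blobs("top",(V<t)&(S<30)&roi,.044,100)
E
python3 -m jog '[{"translation":[-40,0,0],"rot":[0,0,-0.0985],"claw":85},{"translation":[-40,0,0],"rot":[0,0,-0.0985],"claw":85},{"translation":[-40,0,0],"rot":[0,0,-0.0985],"claw":85},{"translation":[-40,0,0],"rot":[0,0,-0.0985],"claw":85},{"translation":[-4,-40,0],"rot":[0,0,0],"claw":85},{"translation":[-4,-40,0],"rot":[0,0,0],"claw":85},{"translation":[-4,-40,0],"rot":[0,0,0],"claw":85},{"translation":[-4,-40,0],"rot":[0,0,0],"claw":85},{"translation":[-4,-40,0],"rot":[0,0,0],"claw":85},{"translation":[-4,-40,0],"rot":[0,0,0],"claw":85}]'
python3 -m jog '[{"translation":[-4,-40,0],"rot":[0,0,0],"claw":85},{"translation":[-4,-40,0],"rot":[0,0,0],"claw":85},{"translation":[-4,-40,0],"rot":[0,0,0],"claw":85},{"translation":[-4,-40,0],"rot":[0,0,0],"claw":85},{"translation":[-4,-40,0],"rot":[0,0,0],"claw":85},{"translation":[0,-40,0],"rot":[0,0,0],"claw":85},{"translation":[0,-40,0],"rot":[0,0,0],"claw":85},{"translation":[0,-40,0],"rot":[0,0,0],"claw":85},{"translation":[0,-30,0],"rot":[0,0,0],"claw":85},{"translation":[0,0,0],"rot":[0,0,0],"claw":85}]'
```

```text
{'grasp_offset': 0.0187}
blue
top [204. 251.] ctr 458.9 308.3 size 128.1 85.8 ang 12.4
dark
top [470. 218.] ctr 521.4 -342.3 size 60.5 58.1 ang 88.3
white
top [311. 263.] ctr 426.3 44.6 size 47.8 49.6 ang 88.4
top [292. 181.] ctr 616.4 84.1 size 87.9 90.6 ang 88.3
top [387. 179.] ctr 613.1 -135.8 size 89.2 90.2 ang 43.0
blue
scene [338. 132.] ctr 464.3 304.0 size 128.5 92.2 ang 11.5
dark
scene [210. 326.] ctr 524.6 -343.6 size 58.4 58.8 ang 69.6
scene [223. 245.] ctr 425.3 -181.1 size 57.0 58.4 ang 52.7
white
scene [320. 241.] ctr 637.3 -88.6 size 230.5 119.8 ang 79.2
scene [278. 178.] ctr 457.6 10.1 size 49.4 46.5 ang 30.4
scene [350. 184.] ctr 617.4 85.5 size 93.8 91.2 ang 30.4
top [468. 217.] ctr 522.8 -336.3 size 72.6 60.5 ang 88.3
top [404. 260.] ctr 423.4 -177.0 size 67.2 61.4 ang 61.8
top [468. 217.] ctr 522.8 -336.4 size 72.7 60.5 ang 88.3
clock: 0.93
tcp_pos: [0.3984, 0.2503, 0.2306]
eef_rot: [-3.141, -0.001, -3.141]
ft_force: [0.7, 0.9, 0.2]
opening: 0.997
finger_force: 0.0
clock: 1.77
tcp_pos: [0.4188, -0.1027, 0.2312]
eef_rot: [-3.139, -0.0, 3.135]
ft_force: [-0.1, 0.1, 0.2]
opening: 0.995
finger_force: 0.0
```

```bash
python3 -m jog '[{"translation":[-3,-26,0],"rot":[0,0,0],"claw":85},{"translation":[-3,-26,0],"rot":[0,0,0],"claw":85},{"translation":[0,-26,0],"rot":[0,0,0],"claw":85},{"translation":[0,0,0],"rot":[0,0,0],"claw":85}]'
cat > w.py <<'E'
import sys
from h import *
s=get_state();im=read_camera("wrist");cv2.imwrite(f"pics/{sys.argv[1]}.png",im[:,:,::-1])
c=cam("wrist",s);print(s["tcp_pos"].round(4),s["eef_rot"].round(4))
np.savez(f"pics/{sys.argv[1]}.npz",pos=s["tcp_pos"],rot=s["eef_rot"])
if len(sys.argv)>2:
    x,y,z=map(float,sys.argv[2:5])   # reel search: top rim at height z near x,y
    o=rect(c,im,z,x-.06,x+.06,y-.06,y+.06,4000)
    g=cv2.GaussianBlur(cv2.cvtColor(o,cv2.COLOR_RGB2GRAY),(9,9),0)
    cv2.imwrite(f"pics/{sys.argv[1]}_o.png",o[:,:,::-1])
    for nm,a,b,p2 in(("rim",29,33,18),("bore",7,11,15)):
        q=cv2.HoughCircles(g,cv2.HOUGH_GRADIENT,1.5,20,param1=60,param2=p2,minRadius=a*4,maxRadius=b*4)
        if q is not None:
            for u,v,r in q[0][:3]: print(nm,"x",round(x+.06-v/4000,4),"y",round(y+.06-u/4000,4),"r mm",round(r/4,1))
E
python3 w.py w1 0.425 -0.18 0.044
```

```text
clock: 2.1
tcp_pos: [0.4251, -0.1789, 0.2311]
eef_rot: [-3.14, -0.0, 3.138]
ft_force: [0.7, -0.8, -0.4]
opening: 0.997
finger_force: 0.0
[ 0.4251 -0.1789  0.2311] [-3.1397e+00 -2.0000e-04  3.1384e+00]
rim x 0.4218 y -0.1798 r mm 30.7
rim x 0.4166 y -0.1776 r mm 31.1
rim x 0.4166 y -0.1843 r mm 32.8
bore x 0.4207 y -0.1798 r mm 9.5
bore x 0.3884 y -0.2016 r mm 10.8
bore x 0.4661 y -0.1536 r mm 9.5
```

View pics/w1.png

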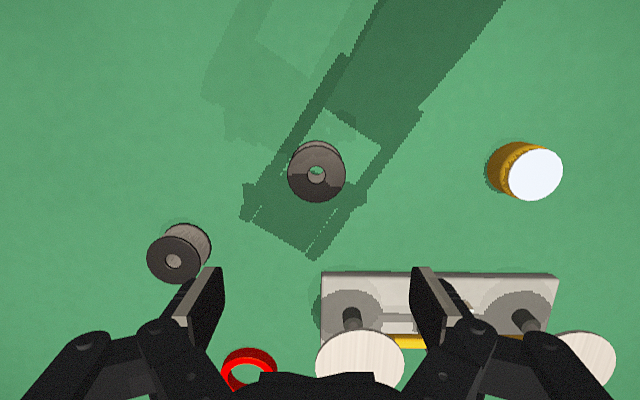

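View pics/w1_o.png

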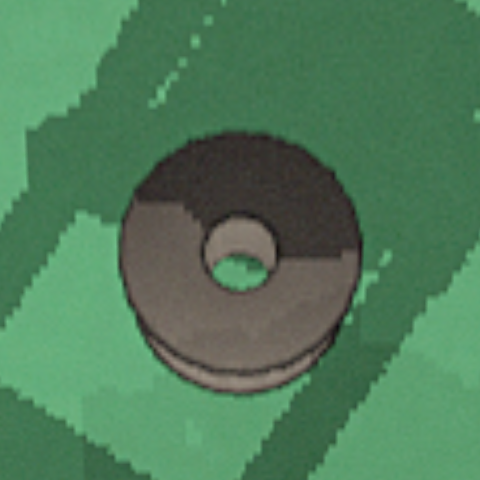

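```bash
python3 -m jog '[{"translation":[3,-1,36],"rot":[0,0,0],"claw":85},{"translation":[0,0,36],"rot":[0,0,0],"claw":85},{"translation":[0,0,36],"rot":[0,0,0],"claw":85},{"translation":[0,0,36],"rot":[0,0,0],"claw":85},{"translation":[0,0,36],"rot":[0,0,0],"claw":85},{"translation":[0,0,15],"rot":[0,0,0],"claw":85},{"translation":[0,0,15],"rot":[0,0,0],"claw":85},{"translation":[0,0,11],"rot":[0,0,0],"claw":85},{"translation":[0,0,0],"rot":[0,0,0],"claw":85}]'
python3 -m jog '[{"translation":[0,0,0],"rot":[0,0,0],"claw":50},{"translation":[0,0,0],"rot":[0,0,0],"claw":50},{"translation":[0,0,0],"rot":[0,0,0],"claw":50},{"translation":[0,0,0],"rot":[0,0,0],"claw":50},{"translation":[0,0,0],"rot":[0,0,0],"claw":50},{"translation":[0,0,0],"rot":[0,0,0],"claw":50}]'
```

```text
clock: 2.9
tcp_pos: [0.4197, -0.1737, 0.0078]
eef_rot: [3.137, -0.005, -3.14]
ft_force: [-0.4, -0.1, -0.8]
opening: 0.996
finger_force: 0.0
clock: 3.4
tcp_pos: [0.4234, -0.1773, 0.0119]
eef_rot: [-3.14, 0.003, -3.141]
ft_force: [-1.1, 1.7, 6.8]
opening: 0.702
finger_force: 66.1
```

```bash
python3 -m jog '[{"translation":[0,0,-15],"rot":[0,0,0],"claw":50},{"translation":[0,0,-35],"rot":[0,0,0],"claw":50},{"translation":[0,0,-40],"rot":[0,0,0],"claw":50},{"translation":[0,0,-40],"rot":[0,0,0],"claw":50},{"translation":[-12,16,-30],"rot":[0,0,0],"claw":50},{"translation":[-24,33,0],"rot":[0,0,0],"claw":50},{"translation":[-24,33,0],"rot":[0,0,0],"claw":50},{"translation":[-24,33,0],"rot":[0,0,0],"claw":50},{"translation":[-24,33,0],"rot":[0,0,0],"claw":50},{"translation":[-24,33,0],"rot":[0,0,0],"claw":50}]'
python3 -m jog '[{"translation":[-24,33,0],"rot":[0,0,0],"claw":50},{"translation":[-24,33,0],"rot":[0,0,0],"claw":50},{"translation":[-14,15,0],"rot":[0,0,0],"claw":50},{"translation":[0,0,0],"rot":[0,0,0],"claw":50},{"translation":[0,0,0],"rot":[0,0,0],"claw":50},{"translation":[0,0,0],"rot":[0,0,0],"claw":50}]'
python3 w.py w2
```

```text
clock: 4.23
tcp_pos: [0.5539, 0.0064, 0.1698]
eef_rot: [3.141, -0.001, 3.142]
ft_force: [1.2, -0.6, -3.4]
opening: 0.701
finger_force: 66.8
clock: 4.73
tcp_pos: [0.6146, 0.085, 0.1692]
eef_rot: [-3.141, -0.003, -3.141]
ft_force: [-0.3, -0.1, -3.5]
opening: 0.706
finger_force: 66.9
[0.6146 0.085  0.1692] [-3.1412e+00 -2.8000e-03 -3.1414e+00]
```

View pics/w2.png

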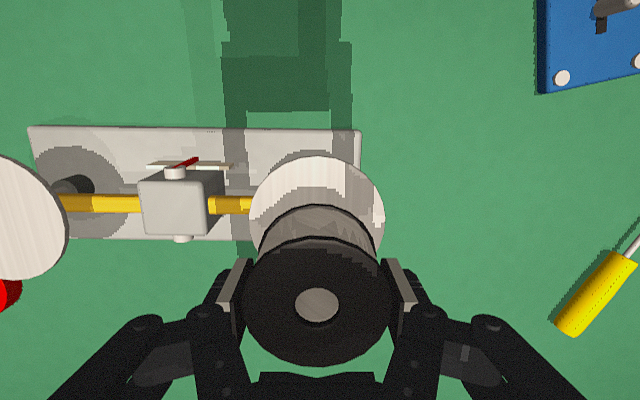

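The reel is held over the left pan, with its bore at (317,305) and the pan centred near (317,220). Lowering it now.

```bash
python3 -m jog '[{"translation":[-2,0,20],"rot":[0,0,0],"claw":50},{"translation":[0,0,20],"rot":[0,0,0],"claw":50},{"translation":[0,0,8],"rot":[0,0,0],"claw":50},{"translation":[0,0,2],"rot":[0,0,0],"claw":50},{"translation":[0,0,2],"rot":[0,0,0],"claw":50},{"translation":[0,0,2],"rot":[0,0,0],"claw":50},{"translation":[0,0,2],"rot":[0,0,0],"claw":50},{"translation":[0,0,0],"rot":[0,0,0],"claw":50}]'
python3 -m jog '[{"translation":[0,0,2],"rot":[0,0,0],"claw":50},{"translation":[0,0,1],"rot":[0,0,0],"claw":50},{"translation":[0,0,0],"rot":[0,0,0],"claw":50},{"translation":[0,0,0],"rot":[0,0,0],"claw":50}]'
```

```text
clock: 5.45
tcp_pos: [0.6185, 0.0852, 0.115]
eef_rot: [-3.142, 0.001, -3.142]
ft_force: [-0.6, 0.3, -3.4]
opening: 0.704
finger_force: 66.9
clock: 5.78
tcp_pos: [0.6179, 0.0854, 0.1113]
eef_rot: [3.142, -0.0, -3.141]
ft_force: [0.4, 0.0, -3.6]
opening: 0.702
finger_force: 66.9
```

```bash
python3 -m jog '[{"translation":[0,0,1],"rot":[0,0,0],"claw":50},{"translation":[0,0,1],"rot":[0,0,0],"claw":50},{"translation":[0,0,1],"rot":[0,0,0],"claw":50},{"translation":[0,0,0],"rot":[0,0,0],"claw":50},{"translation":[0,0,0],"rot":[0,0,0],"claw":50}]'
python3 -m jog '[{"translation":[0,0,1],"rot":[0,0,0],"claw":50},{"translation":[0,0,0],"rot":[0,0,0],"claw":50},{"translation":[0,0,0],"rot":[0,0,0],"claw":50}]'
python3 -m jog '[{"translation":[0,0,1],"rot":[0,0,0],"claw":50},{"translation":[0,0,0],"rot":[0,0,0],"claw":50},{"translation":[0,0,0],"rot":[0,0,0],"claw":50}]'
```

```text
clock: 6.2
tcp_pos: [0.6178, 0.0853, 0.1081]
eef_rot: [-3.142, -0.0, -3.141]
ft_force: [0.9, -0.1, -2.9]
opening: 0.697
finger_force: 66.9
clock: 6.45
tcp_pos: [0.6179, 0.0853, 0.1072]
eef_rot: [-3.142, -0.0, -3.141]
ft_force: [0.2, 0.5, -2.7]
opening: 0.703
finger_force: 66.9
clock: 6.7
tcp_pos: [0.618, 0.0853, 0.107]
eef_rot: [-3.141, 0.0, -3.141]
ft_force: [-1.5, 0.4, 1.5]
opening: 0.701
finger_force: 67.2
```

```bash
python3 -m jog '[{"translation":[0,0,0],"rot":[0,0,0],"claw":66},{"translation":[0,0,0],"rot":[0,0,0],"claw":72},{"translation":[0,0,0],"rot":[0,0,0],"claw":80},{"translation":[0,0,0],"rot":[0,0,0],"claw":85},{"translation":[0,0,0],"rot":[0,0,0],"claw":85},{"translation":[0,0,-15],"rot":[0,0,0],"claw":85},{"translation":[0,0,-35],"rot":[0,0,0],"claw":85},{"translation":[0,0,-40],"rot":[0,0,0],"claw":85},{"translation":[0,0,-30],"rot":[0,0,0],"claw":85},{"translation":[0,0,0],"rot":[0,0,0],"claw":85}]'
python3 w.py w3 0.618 0.085 0.139
python3 - <<'E'
from h import *
d=np.load("pics/w1.npz");c=cam("wrist",dict(tcp_pos=d["pos"],eef_rot=d["rot"]));print(ray(c,(173,261),.044))
E
```

```text
clock: 7.53
tcp_pos: [0.623, 0.0854, 0.2357]
eef_rot: [-3.142, 0.016, -3.141]
ft_force: [2.0, -0.1, 0.9]
opening: 0.996
finger_force: 0.0
[0.623  0.0854 0.2357] [-3.1416  0.0163 -3.1413]
rim x 0.6171 y 0.0852 r mm 30.3
rim x 0.6126 y 0.0814 r mm 31.6
rim x 0.6096 y 0.0904 r mm 32.0
bore x 0.6171 y 0.0856 r mm 9.0
bore x 0.5953 y 0.0766 r mm 10.8
bore x 0.5829 y 0.1039 r mm 10.8
[ 0.5219464  -0.34282381  0.044     ]
```

```bash
python3 -m jog '[{"translation":[8,-36,0],"rot":[0,0,0],"claw":85},{"translation":[8,-36,0],"rot":[0,0,0],"claw":85},{"translation":[8,-36,0],"rot":[0,0,0],"claw":85},{"translation":[8,-36,0],"rot":[0,0,0],"claw":85},{"translation":[8,-36,0],"rot":[0,0,0],"claw":85},{"translation":[8,-36,0],"rot":[0,0,0],"claw":85},{"translation":[8,-36,0],"rot":[0,0,0],"claw":85},{"translation":[8,-36,0],"rot":[0,0,0],"claw":85},{"translation":[8,-36,0],"rot":[0,0,0],"claw":85},{"translation":[8,-36,0],"rot":[0,0,0],"claw":85}]'
python3 -m jog '[{"translation":[8,-36,0],"rot":[0,0,0],"claw":85},{"translation":[8,-32,0],"rot":[0,0,0],"claw":85},{"translation":[0,0,0],"rot":[0,0,0],"claw":85},{"translation":[0,0,0],"rot":[0,0,0],"claw":85},{"translation":[0,0,0],"rot":[0,0,0],"claw":85}]'
python3 w.py w4 0.522 -0.342 0.044
```

```text
clock: 8.42
tcp_pos: [0.5367, -0.2759, 0.2246]
eef_rot: [3.14, -0.002, -3.141]
ft_force: [1.0, -0.5, 0.1]
opening: 0.988
finger_force: 0.0
clock: 8.83
tcp_pos: [0.5215, -0.342, 0.2248]
eef_rot: [3.139, -0.002, 3.141]
ft_force: [-0.1, 0.1, -0.5]
opening: 0.994
finger_force: 0.0
[ 0.5215 -0.342   0.2248] [ 3.1393e+00 -1.6000e-03  3.1412e+00]
rim x 0.5218 y -0.3433 r mm 30.7
rim x 0.5166 y -0.3422 r mm 29.4
rim x 0.5169 y -0.3474 r mm 32.8
bore x 0.5214 y -0.3429 r mm 9.5
bore x 0.5136 y -0.3433 r mm 8.2
bore x 0.5196 y -0.3246 r mm 10.4
```

```bash
python3 -m jog '[{"translation":[0,-1,36],"rot":[0,0,0],"claw":85},{"translation":[0,0,36],"rot":[0,0,0],"claw":85},{"translation":[0,0,36],"rot":[0,0,0],"claw":85},{"translation":[0,0,36],"rot":[0,0,0],"claw":85},{"translation":[0,0,30],"rot":[0,0,0],"claw":85},{"translation":[0,0,20],"rot":[0,0,0],"claw":85},{"translation":[0,0,12],"rot":[0,0,0],"claw":85},{"translation":[0,0,7],"rot":[0,0,0],"claw":85},{"translation":[0,0,0],"rot":[0,0,0],"claw":85},{"translation":[0,0,0],"rot":[0,0,0],"claw":85}]'
python3 -m jog '[{"translation":[0,0,0],"rot":[0,0,0],"claw":50},{"translation":[0,0,0],"rot":[0,0,0],"claw":50},{"translation":[0,0,0],"rot":[0,0,0],"claw":50},{"translation":[0,0,0],"rot":[0,0,0],"claw":50},{"translation":[0,0,0],"rot":[0,0,0],"claw":50},{"translation":[0,0,0],"rot":[0,0,0],"claw":50}]'
```

```text
clock: 9.72
tcp_pos: [0.5231, -0.3438, 0.0144]
eef_rot: [-3.14, 0.001, -3.141]
ft_force: [0.2, -0.8, 0.5]
opening: 0.995
finger_force: 0.0
clock: 10.22
tcp_pos: [0.5238, -0.3448, 0.0161]
eef_rot: [-3.139, 0.004, -3.141]
ft_force: [-0.9, 1.6, 5.7]
opening: 0.709
finger_force: 65.8
```

```bash
python3 -m jog '[{"translation":[0,0,-15],"rot":[0,0,0],"claw":50},{"translation":[0,0,-35],"rot":[0,0,0],"claw":50},{"translation":[0,0,-40],"rot":[0,0,0],"claw":50},{"translation":[0,0,-40],"rot":[0,0,0],"claw":50},{"translation":[-6,14,-30],"rot":[0,0,0],"claw":50},{"translation":[-14,33,0],"rot":[0,0,0],"claw":50},{"translation":[-14,33,0],"rot":[0,0,0],"claw":50},{"translation":[-14,33,0],"rot":[0,0,0],"claw":50},{"translation":[-14,33,0],"rot":[0,0,0],"claw":50},{"translation":[-14,33,0],"rot":[0,0,0],"claw":50}]'
python3 -m jog '[{"translation":[-14,29,0],"rot":[0,0,0],"claw":50},{"translation":[0,0,0],"rot":[0,0,0],"claw":50},{"translation":[0,0,0],"rot":[0,0,0],"claw":50},{"translation":[0,0,0],"rot":[0,0,0],"claw":50}]'
python3 w.py w5
```

```text
clock: 11.05
tcp_pos: [0.5977, -0.1631, 0.173]
eef_rot: [3.141, -0.001, 3.141]
ft_force: [0.2, 0.1, -4.8]
opening: 0.704
finger_force: 67.1
clock: 11.38
tcp_pos: [0.6114, -0.1357, 0.1728]
eef_rot: [-3.141, -0.001, -3.141]
ft_force: [-0.3, -0.8, -4.1]
opening: 0.705
finger_force: 67.2
[ 0.6114 -0.1357  0.1728] [-3.1412e+00 -1.3000e-03 -3.1407e+00]
```

View pics/w5.png

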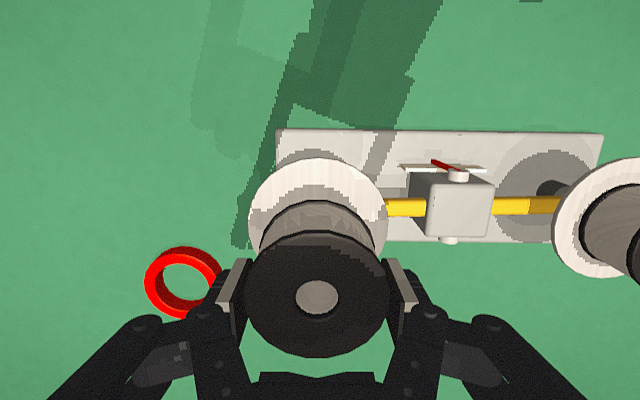

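Reel B is held over the right pan (bore (317,297)), and the left pan carries reel A. Lowering.

```bash
python3 -m jog '[{"translation":[-2,0,20],"rot":[0,0,0],"claw":50},{"translation":[0,0,14],"rot":[0,0,0],"claw":50},{"translation":[0,0,6],"rot":[0,0,0],"claw":50},{"translation":[0,0,1],"rot":[0,0,0],"claw":50},{"translation":[0,0,1],"rot":[0,0,0],"claw":50},{"translation":[0,0,1],"rot":[0,0,0],"claw":50},{"translation":[0,0,1],"rot":[0,0,0],"claw":50},{"translation":[0,0,0],"rot":[0,0,0],"claw":50}]'
python3 -m jog '[{"translation":[0,0,1],"rot":[0,0,0],"claw":50},{"translation":[0,0,1],"rot":[0,0,0],"claw":50},{"translation":[0,0,1],"rot":[0,0,0],"claw":50},{"translation":[0,0,1],"rot":[0,0,0],"claw":50},{"translation":[0,0,1],"rot":[0,0,0],"claw":50},{"translation":[0,0,0],"rot":[0,0,0],"claw":50},{"translation":[0,0,0],"rot":[0,0,0],"claw":50}]'
```

```text
clock: 12.1
tcp_pos: [0.6147, -0.1365, 0.1306]
eef_rot: [-3.14, 0.002, 3.142]
ft_force: [-0.7, -1.8, -0.7]
opening: 0.704
finger_force: 67.5
clock: 12.68
tcp_pos: [0.6144, -0.1357, 0.1243]
eef_rot: [-3.142, 0.001, -3.141]
ft_force: [0.3, -2.4, -0.9]
opening: 0.703
finger_force: 67.5
```

```bash
python3 -m jog '[{"translation":[0,0,0],"rot":[0,0,0],"claw":66},{"translation":[0,0,0],"rot":[0,0,0],"claw":72},{"translation":[0,0,0],"rot":[0,0,0],"claw":80},{"translation":[0,0,0],"rot":[0,0,0],"claw":85},{"translation":[0,0,0],"rot":[0,0,0],"claw":85},{"translation":[0,0,-15],"rot":[0,0,0],"claw":85},{"translation":[0,0,-35],"rot":[0,0,0],"claw":85},{"translation":[0,0,-40],"rot":[0,0,0],"claw":85},{"translation":[0,0,-20],"rot":[0,0,0],"claw":85},{"translation":[0,0,0],"rot":[0,0,0],"claw":85}]'
for i in 1 2; do python3 -m jog '[{"translation":[0,0,0],"rot":[0,0,0],"claw":85},{"translation":[0,0,0],"rot":[0,0,0],"claw":85},{"translation":[0,0,0],"rot":[0,0,0],"claw":85},{"translation":[0,0,0],"rot":[0,0,0],"claw":85},{"translation":[0,0,0],"rot":[0,0,0],"claw":85},{"translation":[0,0,0],"rot":[0,0,0],"claw":85},{"translation":[0,0,0],"rot":[0,0,0],"claw":85},{"translation":[0,0,0],"rot":[0,0,0],"claw":85},{"translation":[0,0,0],"rot":[0,0,0],"claw":85},{"translation":[0,0,0],"rot":[0,0,0],"claw":85}]'; done
python3 w.py w6 0.614 -0.136 0.139
python3 - <<'E'
from h import *
im=read_camera("scene");cv2.imwrite("pics/s2.png",cv2.resize(im[120:310,200:440,::-1],None,fx=3,fy=3,interpolation=2))
E
```

```text
clock: 13.52
tcp_pos: [0.6178, -0.1369, 0.2422]
eef_rot: [-3.137, 0.013, -3.141]
ft_force: [-0.7, -1.1, 1.3]
opening: 0.997
finger_force: 0.0
clock: 14.35
tcp_pos: [0.614, -0.1357, 0.2343]
eef_rot: [-3.142, 0.0, -3.141]
ft_force: [-0.4, -0.2, -0.6]
opening: 0.996
finger_force: 0.0
clock: 15.18
tcp_pos: [0.614, -0.1357, 0.2343]
eef_rot: [-3.142, -0.0, -3.141]
ft_force: [0.2, 0.4, -0.3]
opening: 0.995
finger_force: 0.0
[ 0.614  -0.1357  0.2343] [-3.1416 -0.     -3.1414]
rim x 0.6131 y -0.1354 r mm 30.7
rim x 0.6056 y -0.1407 r mm 32.4
rim x 0.6056 y -0.1302 r mm 32.8
bore x 0.6134 y -0.1358 r mm 8.4
bore x 0.5898 y -0.1467 r mm 10.0
bore x 0.5823 y -0.0886 r mm 10.8
```

View pics/w6.png

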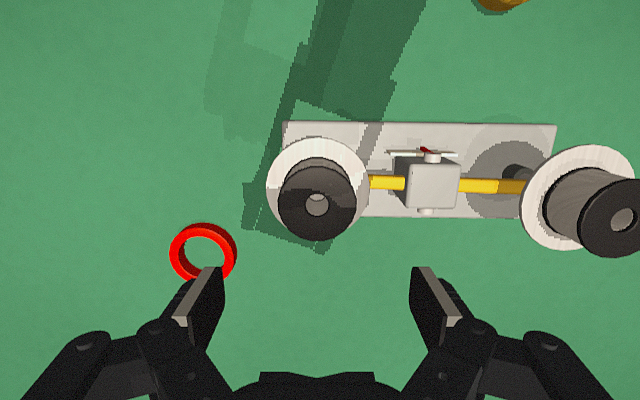

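View pics/s2.png

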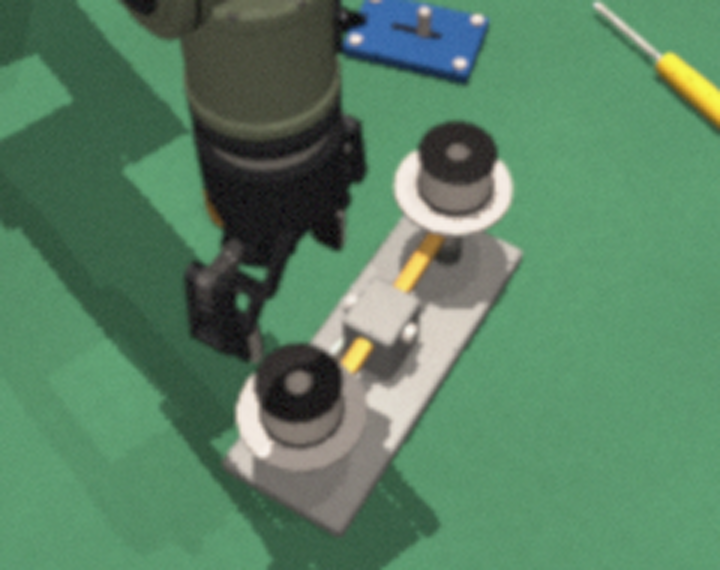

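The wrist view shows both reels standing on their pans. The left pan spans 116 px and the right 103 px, so the left one looks higher. I'll confirm this numerically.

```bash
python3 - <<'E'
from h import *
d=np.load("pics/w6.npz");c=cam("wrist",dict(tcp_pos=d["pos"],eef_rot=d["rot"]))
for z in(.139,.149,.159):print(z,ray(c,(622,219),z).round(4))
E
```

```text
0.139 [0.6246 0.1031 0.139 ]
0.149 [0.6207 0.093  0.149 ]
0.159 [0.6169 0.083  0.159 ]
```

Ray-casting reel A's bore matches the known position only at z=0.159, so the left pan is up and reel B, on the right, is heavier. Picking up B.

```bash
python3 -m jog '[{"translation":[0,0,30],"rot":[0,0,0],"claw":85},{"translation":[0,0,36],"rot":[0,0,0],"claw":85},{"translation":[0,0,30],"rot":[0,0,0],"claw":85},{"translation":[0,0,16],"rot":[0,0,0],"claw":85},{"translation":[0,0,8],"rot":[0,0,0],"claw":85},{"translation":[0,0,4],"rot":[0,0,0],"claw":85},{"translation":[0,0,0],"rot":[0,0,0],"claw":85},{"translation":[0,0,0],"rot":[0,0,0],"claw":85},{"translation":[0,0,0],"rot":[0,0,0],"claw":85}]'
python3 -m jog '[{"translation":[0,0,0],"rot":[0,0,0],"claw":50},{"translation":[0,0,0],"rot":[0,0,0],"claw":50},{"translation":[0,0,0],"rot":[0,0,0],"claw":50},{"translation":[0,0,0],"rot":[0,0,0],"claw":50},{"translation":[0,0,0],"rot":[0,0,0],"claw":50},{"translation":[0,0,0],"rot":[0,0,0],"claw":50}]'
```

```text
clock: 16.03
tcp_pos: [0.6156, -0.1363, 0.1125]
eef_rot: [-3.14, 0.004, -3.141]
ft_force: [0.3, 0.5, -0.4]
opening: 0.997
finger_force: 0.0
clock: 16.53
tcp_pos: [0.6152, -0.1358, 0.1124]
eef_rot: [-3.141, 0.003, -3.141]
ft_force: [-1.0, 1.2, 6.0]
opening: 0.707
finger_force: 65.1
```

```bash
python3 -m jog '[{"translation":[0,0,-4],"rot":[0,0,0],"claw":50},{"translation":[0,0,-4],"rot":[0,0,0],"claw":50},{"translation":[0,0,-4],"rot":[0,0,0],"claw":50},{"translation":[0,0,-4],"rot":[0,0,0],"claw":50},{"translation":[0,0,-8],"rot":[0,0,0],"claw":50},{"translation":[0,0,-16],"rot":[0,0,0],"claw":50},{"translation":[0,0,-30],"rot":[0,0,0],"claw":50},{"translation":[0,0,-20],"rot":[0,0,0],"claw":50},{"translation":[15,10,0],"rot":[0,0,0],"claw":50},{"translation":[30,20,0],"rot":[0,0,0],"claw":50}]'
python3 -m jog '[{"translation":[30,20,0],"rot":[0,0,0],"claw":50},{"translation":[30,20,0],"rot":[0,0,0],"claw":50},{"translation":[30,30,0],"rot":[0,0,0],"claw":50},{"translation":[20,36,0],"rot":[0,0,0],"claw":50},{"translation":[0,40,0],"rot":[0,0,0],"claw":50},{"translation":[0,40,0],"rot":[0,0,0],"claw":50},{"translation":[0,40,0],"rot":[0,0,0],"claw":50},{"translation":[0,40,0],"rot":[0,0,0],"claw":50},{"translation":[0,20,0],"rot":[0,0,0],"claw":50}]'
python3 -m jog '[{"translation":[0,0,0],"rot":[0,0,0],"claw":50},{"translation":[0,0,0],"rot":[0,0,0],"claw":50},{"translation":[0,0,0],"rot":[0,0,0],"claw":50},{"translation":[0,0,0],"rot":[0,0,0],"claw":50}]'
python3 w.py w7
```

```text
clock: 17.37
tcp_pos: [0.572, -0.1081, 0.203]
eef_rot: [-3.138, 0.007, 3.14]
ft_force: [-0.0, 0.7, -4.0]
opening: 0.707
finger_force: 66.4
clock: 18.12
tcp_pos: [0.4579, 0.1836, 0.2003]
eef_rot: [3.14, -0.002, -3.139]
ft_force: [-0.6, -0.8, -4.0]
opening: 0.703
finger_force: 66.6
clock: 18.45
tcp_pos: [0.4592, 0.1786, 0.2]
eef_rot: [-3.141, -0.001, 3.14]
ft_force: [0.6, 0.6, -4.2]
opening: 0.707
finger_force: 66.7
[0.4592 0.1786 0.2   ] [-3.1408e+00 -1.0000e-03  3.1404e+00]
```

View pics/w7.png

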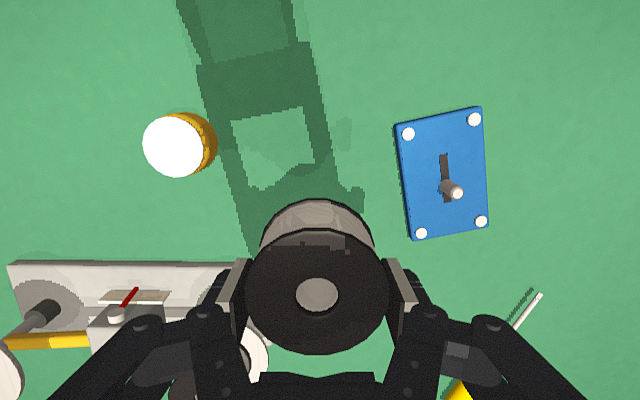

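Wrist view: the holder's screws are at (408,134), (474,119), (481,221) and (421,233), and the spindle top is at about (456,193). The held reel's bore is at (317,294).

```bash
python3 - <<'E'
from h import *
d=np.load("pics/w7.npz");c=cam("wrist",dict(tcp_pos=d["pos"],eef_rot=d["rot"]))
im=cv2.imread("pics/w7.png");H,S,V=cv2.split(cv2.cvtColor(im,cv2.COLOR_BGR2HSV))
m=((H>100)&(H<125)&(S>120)).astype(np.uint8)
k=max(cv2.findContours(m,0,1)[0],key=cv2.contourArea)
P=np.array([ray(c,u,.016)[:2] for u in cv2.convexHull(k)[:,0]])*1000
print("plate",cv2.minAreaRect(P.astype(np.float32)))
q=np.array([ray(c,u,.017)[:2] for u in((408,134),(474,119),(481,221),(421,233))]);print("screws",q.round(4),q.mean(0))
# spindle bright cap
g=((V>140)&(S<90)).astype(np.uint8);g[:, :435]=0;g[:,472:]=0;g[:170]=0;g[205:]=0
n,l,st,ce=cv2.connectedComponentsWithStats(g);print(st,ce)
sp=ray(c,(456.5,193),.046);print("spindle",sp)
a=.216;ex=np.array([np.cos(a),np.sin(a)]);ey=np.array([-ex[1],ex[0]])
for o in(q.mean(0),np.array([.459,.3083])):print("in slot frame",(sp[:2]-o)@ex,(sp[:2]-o)@ey)
for z in(.2235,.2275):print("reel",ray(c,(317,294.5),z),"tcp",d["pos"])
t=cam("top");print("spindle top cam",ray(t,(202,247),.046))
ti=cv2.imread("pics/top0.png");cv2.imwrite("pics/t2.png",cv2.resize(ti[215:285,170:240],None,fx=8,fy=8,interpolation=2))
E
```

```text
plate ((458.4124755859375, 308.41058349609375), (129.2833709716797, 85.70346069335938), 12.433655738830566)
screws [[0.4141 0.2683]
 [0.3999 0.331 ]
 [0.506  0.3546]
 [0.5199 0.2917]] [0.45998251 0.31140132]
[[     0      0    640    400 255860]
 [   450    180      1      1      1]
 [   453    182      1      1      1]
 [   451    185     13     15    138]] [[319.42499414 199.50392402]
 [450.         180.        ]
 [453.         182.        ]
 [456.65217391 192.49275362]]
spindle [0.46605325 0.31119993 0.046     ]
in slot frame 0.0058865082456123425 -0.001497822552240453
in slot frame 0.007510872864020409 0.0013208561281622911
reel [0.45830705 0.17887515 0.2235    ] tcp [0.45917702 0.17855347 0.2000047 ]
reel [0.45561081 0.17887992 0.2275    ] tcp [0.45917702 0.17855347 0.2000047 ]
spindle top cam [0.46783263 0.31010034 0.046     ]
```

```bash
python3 -m jog '[{"translation":[-2.2,33,0],"rot":[0,0,0],"claw":50},{"translation":[-2.2,33,0],"rot":[0,0,0],"claw":50},{"translation":[-2.2,33,0],"rot":[0,0,0],"claw":50},{"translation":[-2.2,33,0],"rot":[0,0,0],"claw":50},{"translation":[0,0,0],"rot":[0,0,-0.1085],"claw":50},{"translation":[0,0,0],"rot":[0,0,-0.1085],"claw":50},{"translation":[0,0,30],"rot":[0,0,0],"claw":50},{"translation":[0,0,30],"rot":[0,0,0],"claw":50},{"translation":[0,0,30],"rot":[0,0,0],"claw":50},{"translation":[0,0,30],"rot":[0,0,0],"claw":50}]'
python3 -m jog '[{"translation":[0,0,5],"rot":[0,0,0],"claw":50},{"translation":[0,0,0],"rot":[0,0,0],"claw":50},{"translation":[0,0,0],"rot":[0,0,0],"claw":50},{"translation":[0,0,0],"rot":[0,0,0],"claw":50}]'
```

```text
clock: 19.33
tcp_pos: [0.4689, 0.3105, 0.0793]
eef_rot: [-3.142, 0.001, -2.926]
ft_force: [0.4, -0.4, -4.9]
opening: 0.707
finger_force: 67.4
clock: 19.67
tcp_pos: [0.4706, 0.3123, 0.0779]
eef_rot: [3.141, 0.005, -2.925]
ft_force: [-0.2, -0.1, -4.5]
opening: 0.705
finger_force: 67.7
```

```bash
python3 -m jog '[{"translation":[0,0,3],"rot":[0,0,0],"claw":50},{"translation":[0,0,0],"rot":[0,0,0],"claw":50},{"translation":[0,0,0],"rot":[0,0,0],"claw":50},{"translation":[0,0,0],"rot":[0,0,0],"claw":50}]'
```

```text
clock: 20.0
tcp_pos: [0.4686, 0.312, 0.073]
eef_rot: [3.141, 0.001, -2.924]
ft_force: [1.0, -0.1, -4.6]
opening: 0.71
finger_force: 67.6
```

```bash
python3 -m jog '[{"translation":[0.9,-1.4,4],"rot":[0,0,0],"claw":50},{"translation":[0,0,3],"rot":[0,0,0],"claw":50},{"translation":[0,0,0],"rot":[0,0,0],"claw":50},{"translation":[0,0,0],"rot":[0,0,0],"claw":50},{"translation":[0,0,0],"rot":[0,0,0],"claw":50}]'
python3 -m jog '[{"translation":[0,0,1],"rot":[0,0,0],"claw":50},{"translation":[0,0,1],"rot":[0,0,0],"claw":50},{"translation":[0,0,1],"rot":[0,0,0],"claw":50},{"translation":[0,0,1],"rot":[0,0,0],"claw":50},{"translation":[0,0,0],"rot":[0,0,0],"claw":50},{"translation":[0,0,0],"rot":[0,0,0],"claw":50}]'
```

```text
clock: 20.42
tcp_pos: [0.4675, 0.3101, 0.065]
eef_rot: [-3.141, -0.0, -2.924]
ft_force: [0.3, 0.2, -4.4]
opening: 0.705
finger_force: 67.6
clock: 20.92
tcp_pos: [0.4676, 0.3101, 0.0611]
eef_rot: [-3.142, -0.0, -2.924]
ft_force: [-0.0, -0.0, -4.0]
opening: 0.705
finger_force: 67.6
```

```bash
python3 -m jog '[{"translation":[0,0,1],"rot":[0,0,0],"claw":50},{"translation":[0,0,1],"rot":[0,0,0],"claw":50},{"translation":[0,0,0],"rot":[0,0,0],"claw":50},{"translation":[0,0,0],"rot":[0,0,0],"claw":50}]'
python3 -m jog '[{"translation":[0,0,1],"rot":[0,0,0],"claw":50},{"translation":[0,0,1],"rot":[0,0,0],"claw":50},{"translation":[0,0,0],"rot":[0,0,0],"claw":50},{"translation":[0,0,0],"rot":[0,0,0],"claw":50}]'
```

```text
clock: 21.25
tcp_pos: [0.4678, 0.3104, 0.0593]
eef_rot: [3.141, 0.0, -2.924]
ft_force: [-0.1, -0.3, -4.8]
opening: 0.705
finger_force: 67.7
clock: 21.58
tcp_pos: [0.4678, 0.3104, 0.0573]
eef_rot: [3.141, 0.0, -2.924]
ft_force: [0.1, 2.4, -3.9]
opening: 0.703
finger_force: 67.7
```

```bash
python3 -m jog '[{"translation":[0,0.7,1],"rot":[0,0,0],"claw":50},{"translation":[0,0,1],"rot":[0,0,0],"claw":50},{"translation":[0,0,0],"rot":[0,0,0],"claw":50},{"translation":[0,0,0],"rot":[0,0,0],"claw":50}]'
python3 -m jog '[{"translation":[0,0,1],"rot":[0,0,0],"claw":50},{"translation":[0,0,1],"rot":[0,0,0],"claw":50},{"translation":[0,0,0],"rot":[0,0,0],"claw":50},{"translation":[0,0,0],"rot":[0,0,0],"claw":50}]'
```

```text
clock: 21.92
tcp_pos: [0.4674, 0.3107, 0.055]
eef_rot: [-3.141, -0.0, -2.924]
ft_force: [0.9, 1.0, -4.9]
opening: 0.707
finger_force: 67.7
clock: 22.25
tcp_pos: [0.4674, 0.3107, 0.0531]
eef_rot: [-3.141, -0.0, -2.924]
ft_force: [0.8, 0.6, -3.4]
opening: 0.705
finger_force: 67.7
```

```bash
python3 -m jog '[{"translation":[-0.3,0.4,1],"rot":[0,0,0],"claw":50},{"translation":[0,0,2],"rot":[0,0,0],"claw":50},{"translation":[0,0,2],"rot":[0,0,0],"claw":50},{"translation":[0,0,0],"rot":[0,0,0],"claw":50},{"translation":[0,0,0],"rot":[0,0,0],"claw":50}]'
python3 -m jog '[{"translation":[0,0,2],"rot":[0,0,0],"claw":50},{"translation":[0,0,2],"rot":[0,0,0],"claw":50},{"translation":[0,0,2],"rot":[0,0,0],"claw":50},{"translation":[0,0,0],"rot":[0,0,0],"claw":50},{"translation":[0,0,0],"rot":[0,0,0],"claw":50}]'
```

```text
clock: 22.67
tcp_pos: [0.4674, 0.3111, 0.0479]
eef_rot: [-3.141, -0.001, -2.924]
ft_force: [0.7, 0.3, -4.6]
opening: 0.706
finger_force: 67.7
clock: 23.08
tcp_pos: [0.4675, 0.3112, 0.042]
eef_rot: [-3.141, -0.001, -2.924]
ft_force: [-0.6, 0.5, -4.3]
opening: 0.706
finger_force: 67.7
```

```bash
python3 -m jog '[{"translation":[0,0,2],"rot":[0,0,0],"claw":50},{"translation":[0,0,2],"rot":[0,0,0],"claw":50},{"translation":[0,0,2],"rot":[0,0,0],"claw":50},{"translation":[0,0,0],"rot":[0,0,0],"claw":50},{"translation":[0,0,0],"rot":[0,0,0],"claw":50}]'
python3 -m jog '[{"translation":[0,0,1],"rot":[0,0,0],"claw":50},{"translation":[0,0,1],"rot":[0,0,0],"claw":50},{"translation":[0,0,0],"rot":[0,0,0],"claw":50},{"translation":[0,0,0],"rot":[0,0,0],"claw":50}]'
```

```text
clock: 23.5
tcp_pos: [0.4675, 0.3112, 0.036]
eef_rot: [-3.141, -0.001, -2.924]
ft_force: [-1.3, 0.7, -3.3]
opening: 0.703
finger_force: 67.7
clock: 23.83
tcp_pos: [0.4677, 0.3113, 0.0342]
eef_rot: [-3.142, -0.0, -2.924]
ft_force: [-0.1, 0.9, -4.2]
opening: 0.707
finger_force: 67.7
```

```bash
python3 -m jog '[{"translation":[0,0,1],"rot":[0,0,0],"claw":50},{"translation":[0,0,0],"rot":[0,0,0],"claw":50},{"translation":[0,0,0],"rot":[0,0,0],"claw":50}]'
python3 -m jog '[{"translation":[0,0,1],"rot":[0,0,0],"claw":50},{"translation":[0,0,0],"rot":[0,0,0],"claw":50},{"translation":[0,0,0],"rot":[0,0,0],"claw":50}]'
```

```text
clock: 24.08
tcp_pos: [0.468, 0.3114, 0.0335]
eef_rot: [3.141, 0.0, -2.924]
ft_force: [0.2, -0.1, -2.9]
opening: 0.708
finger_force: 67.7
clock: 24.33
tcp_pos: [0.4679, 0.3114, 0.0334]
eef_rot: [-3.142, 0.0, -2.924]
ft_force: [-3.7, -1.5, 5.3]
opening: 0.709
finger_force: 68.5
```

```bash
python3 -m jog '[{"translation":[0,0,0],"rot":[0,0,0],"claw":66},{"translation":[0,0,0],"rot":[0,0,0],"claw":72},{"translation":[0,0,0],"rot":[0,0,0],"claw":80},{"translation":[0,0,0],"rot":[0,0,0],"claw":85},{"translation":[0,0,0],"rot":[0,0,0],"claw":85},{"translation":[0,0,-15],"rot":[0,0,0],"claw":85},{"translation":[0,0,-35],"rot":[0,0,0],"claw":85},{"translation":[0,0,-40],"rot":[0,0,0],"claw":85},{"translation":[0,0,-40],"rot":[0,0,0],"claw":85},{"translation":[0,0,-30],"rot":[0,0,0],"claw":85}]'
python3 -m jog '[{"translation":[0,0,0],"rot":[0,0,0],"claw":85},{"translation":[0,0,0],"rot":[0,0,0],"claw":85},{"translation":[0,0,0],"rot":[0,0,0],"claw":85},{"translation":[0,0,0],"rot":[0,0,0],"claw":85},{"translation":[0,0,0],"rot":[0,0,0],"claw":85},{"translation":[0,0,0],"rot":[0,0,0],"claw":85}]'
python3 w.py w8 0.466 0.31 0.060
python3 -c "
import cv2,numpy as np
from station import *
a=cv2.imread('pics/w8.png');t=read_camera('top')[100:300,150:470,::-1]
cv2.imwrite('pics/end.png',np.vstack([cv2.resize(a,(480,300)),cv2.resize(t,(480,300))]))"
```

```text
clock: 25.17
tcp_pos: [0.4688, 0.3118, 0.1958]
eef_rot: [3.141, 0.004, -2.924]
ft_force: [1.0, 0.7, 0.0]
opening: 0.995
finger_force: 0.0
clock: 25.67
tcp_pos: [0.4667, 0.3108, 0.1903]
eef_rot: [-3.141, -0.004, -2.924]
ft_force: [-0.4, -0.3, 0.6]
opening: 0.992
finger_force: 0.0
[0.4667 0.3108 0.1903] [-3.1408 -0.0036 -2.9244]
rim x 0.4658 y 0.3113 r mm 30.3
rim x 0.4621 y 0.3072 r mm 31.1
rim x 0.4598 y 0.3136 r mm 32.8
bore x 0.4658 y 0.3113 r mm 8.4
bore x 0.4343 y 0.3331 r mm 9.6
bore x 0.4414 y 0.2798 r mm 10.8
```

View pics/end.png

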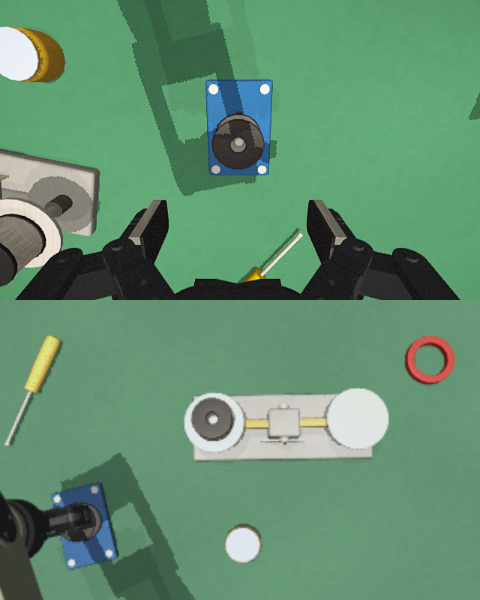

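The heavier reel sits flat on the spindle at (238,143) in the upper half. The lighter reel stands on the left pan at (213,418) in the lower half, and the bystanders haven't moved. Handing the job in.

```bash
python3 -c "
from station import *
print(finish_job())"
```

```text
the job is handed in; nothing more can be done
None
```

The job is handed in: the balance tipped toward the reel first found at about x 0.52, y −0.34; that heavier reel now sits flat on the holder spindle, and the lighter one stands on the left pan; the verdict was not shown.

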